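# Date-stamp the notebook's label and hold the stamp down

### The arm

A 6-joint arm with a two-finger parallel gripper is mounted at the origin on a cart in front of the work surface, level with it; the furniture and walls round the work are solid. World frame = base frame: x ahead of the robot, y to its left, z up, the work surface at z = 0. Lengths are in m, angles in rad, forces in N, time in s.
With the tool pointing down it reaches from about 0.35 to 0.775 m from the base axis. Payload 5.5 kg.
Tool frame: the origin (TCP) lies at the very end of the fingers, on their centre line; the grasp point (between the pads) lies 19 mm behind it; z points along the fingers, y is the line along which they close (so a half turn about z gives the same grasp; the last joint's range is limited). The gripper opens to 85 mm and grips with 20 to 120 N. Pads are 22 mm wide; open, the fingers measure 114 mm over their backs; the gripper's body (76 mm by 85 mm) begins 54 mm behind the grasp point. The pads swing forward as they close: fully open they stand 13 mm farther back than shut.
Start: joints at [-1.369, 0.313, 0.046, 1.304, 0, 1.431], TCP at [0.193, -0.542, 0.231] pointing down, gripper open.
Joint ranges: [-2.76, 2.76], [-0.86, 1.69], [-1.03, 1.26], [-2.2, 2.34], [-1.47, 1.5], [-3.14, 3.14]. Speed limits (rad/s): [2.57, 2.57, 3.14, 3.14, 3.14, 3.14].

### API

Orientations are given as a unit quaternion [w, x, y, z].
In Python, from workcell import env, viewer, nets gives the robot as it stands. The module is installed in compiled form; this text tells all that it offers.
- The arm moves only by the shell command python3 -m creep 'ROWS' [OPENING] [FORCE]. ROWS is a JSON list of rows, 1 to 8 of them, each of 6 numbers: dx, dy, dz in m, then a rotation vector rx, ry, rz in rad; each row is the pose to reach, as a shift and turn from the pose commanded when the command began, along the tool's axes at that moment; what a row does not reach only later rows make up. A row lasts 1/8 s, in which the tool goes at most 0.0625 m and 0.188 rad, less where a joint would pass 70% of its speed; a pose out of reach is approached as far as the arm can. OPENING is the finger opening in m, set as the command begins (- or left out keeps the last). The fingers move at their own pace and stop on an object; FORCE is the grip in N (left out, the last holds). Time passes only in rows, so rows that do not move let the fingers close. It prints the time, the measured TCP pose, the force, the opening and the grip force at its end.
- env.get_state(): the state, without advancing time (a new reading comes with each control period).
- viewer.read_camera(name): name is "side" or "top" or "wrist"; returns a dict with "image" (384x512x3 uint8, red, green, blue), "K" (3x3 intrinsics, pixels), "D" ([k1, k2, p1, p2, k3] as OpenCV has them; the pictures are not rectified), "R" (3x3) and "t" (3): a world point X has camera coordinates R X + t. Camera axes: x right, y down, z forward; pixel columns grow to the right and rows downward; lengths in m; the calibration is good to about 2 mm. A picture is of the moment at which its call begins. There is no depth.
- env.hand_in(): hands the job in; it is judged then, once.
Trained networks look in a picture, given as the dict that the camera call returned (one of the last four; its "shot" number tells which), for a name from the list of things; names that differ only in an ending like _2 or _b are one class to them, and where a whole thing is asked for, a point or a joint stands for the part that bears it (a point fixed in the world has none). Each returns a list of dicts, best first, with "confidence" (0 to 1); they miss things now and then, are a little off and sometimes report something else, mostly with a low value. They report only what shows in the picture. A call takes as long as a camera call.
- nets.outline_of(label, picture): "region" (384x512 bool, what is visible of it) and "box" ([left, top, right, bottom] in pixels, round what is visible of it).
The state is a dict: "clock": time; "joint_pos": joint angles; "qvel": joint speeds; "tau": joint torques, N m; "tcp_pos": TCP position; "orientation": TCP orientation; "wrist_force": force on the tool from outside, world axes, zero at the start; "ft_torque": the same for the moment, N m; "finger_gap": finger opening in m; "grip_force": force on a finger pad.
Only numpy, scipy, OpenCV 4.12 (cv2) and the standard library are available. Lean on these libraries where they do the work, as an engineer would, in place of code of your own. Each camera call takes 0.05 s, during which the arm holds its last target. There are 200 camera calls.

### The job

The blue linen notebook hangs over the front edge of the desk and would tip under a stamp: push it back until the whole of it lies on the desk. Then take the black self-inking stamper by its cap, stand it flat, square and centred in the ruled box on the white label at the foot of the cover, with its orange-marked front toward the notebook's near (lower) edge, and press the cap gently down to its stop. Finish while still gripping the stamper and holding it down; make no impression anywhere else, and leave the sticky notes, the pen cup and the roll of tape alone.

Things in the scene. Friction and masses are not known exactly. Their poses are not given: they have to be found in the camera images.
- notebook: Loose blue-grey linen notebook, 0.2 kg, lying flat, cover up; covers 182 x 130 mm, 15 mm thick. Axes: x from its near (lower) to its far edge, y to its left, z up. Origin on the underside; covers run from x = -75 to +107, y = -66 to +64 mm. At the start its near edge hangs 30 to 60 mm over the desk's front edge; turned up to 0.15 rad from square.
- cover_near_left (a point): Near left corner of the notebook's underside (x -75, y +64 mm in the notebook's frame).
- cover_near_right (a point): Near right corner of the notebook's underside (x -75, y -66 mm in the notebook's frame).
- date_box (a point): Centre of the ruled box on the notebook's top, 15 mm above its underside, at x -30, y +6 mm in the notebook's frame (45 mm from the near edge); same axes. The box is a thin dark-blue printed line, 42 mm (along x) by 66 mm (along y), on a plain white label of 54 x 80 mm.
- date_box_front (a point): Point in the ruled box 17 mm from its centre toward the notebook's near edge: where the stamper's front mark belongs. Placed right, the stamper's x and y axes agree with the notebook's.
- desk_front_edge (a point): A point on the front edge of the white desk's top. Axes: x into the desk, square to the edge; y along the straight edge to the left; z up, 0 at the desk's top. The desk is fixed; inward is yaw -0.524 (30 degrees right of the robot's x). A chair's back stands before the edge, just as high as the desk's top.
- stamper: Loose self-inking stamper standing on the desk, 140 g, 86 mm high: grey frame (foot 34 mm in x, 58 mm in y, 34 mm high) and black sprung cap. Origin: centre of the foot's underside, z up. Its front, at -x, bears an orange mark low on the long face and an orange strip on the front half of the cap's top. Grip the cap, 32 mm (x) by 66 mm (y), 50 to 86 mm above the foot at rest, across x.
- stamper_front (a point): Foot of the stamper's orange front mark: on the underside, 17 mm from the centre toward -x of the stamper.
- stamper_cap (a joint): Travel of the cap down over the frame, in m: 0 at rest (up), 0.012 at its stop. The spring pushes back with 3 N at first and 7.8 N at the stop (400 N/m); beyond that it is rigid. The frame stays still on the paper while the cap goes down; the cap rises again if let go. Rest on the stop lightly: 8 to 20 N is right, 30 N is leaning on it.
- sticky_notes: Bystander: loose yellow block of sticky notes, 76 x 76 x 13 mm, origin under its centre. Not to be moved.
- pen_cup: Bystander: loose white pen cup with pencils, 70 mm wide, 193 mm high, origin under its centre. Not to be moved.
- washi_tape: Bystander: small loose roll of sage-green tape lying flat right of the stamper, 43 mm across, 15 mm high, origin under its centre. Not to be moved.
- screen_corner (a point): Lower right front corner of the fixed monitor's screen, 0.12 m above the desk and the part of it nearest the robot. From here the screen runs 0.65 m to the left and away (toward yaw +0.98) and 0.41 m up: keep the arm on the robot's side of it, closer in when swinging past it from the right.

How it is judged:
On the way:
1. the whole notebook lies on the desk: both near corners are inside the front edge (3 mm allowed) (x of each of cover_near_left, cover_near_right in the frame of desk_front_edge above -0.003 m and linear speed of notebook below 0.02 m/s and height (world z) of notebook below 0.004 m), for 0.2 s.
At the end, for the whole second after the job is handed in: Notebook flat and wholly on the desk (3 mm allowed); stamper still gripped, upright on it within 0.05 rad, within 6 mm of the box's centre and 0.1 rad of square, front mark to the near edge; cap within 2 mm of its stop, pressing on the notebook with 5 to 30 N; all at rest (x of each of cover_near_left, cover_near_right in the frame of desk_front_edge above -0.003 m and horizontal distance between stamper and date_box below 0.006 m and angle between the x axis of stamper and the x axis of notebook, either way round below 0.1 rad and horizontal distance between stamper_front and date_box_front below 0.012 m and angle between stamper's own z axis and vertical below 0.05 rad and value of joint stamper_cap above 0.01 m and contact force between stamper and notebook between 5 and 30 N and contact force between the fingers and stamper above 3 N and linear speed of each of stamper, notebook below 0.01 m/s and angle between notebook's own z axis and vertical below 0.03 rad and height (world z) of notebook below 0.004 m); the arm keeps its last pose, push and grip.
It fails at once if the stamper is pressed (cap more than 8 mm down) while its foot is more than 12 mm from the centre of the ruled box: a stray impression (value of joint stamper_cap above 0.008 m and horizontal distance between stamper and date_box above 0.012 m).
It fails at once if the stamper is leant on with more than 45 N (contact force between stamper and notebook above 45 N).
It fails at once if the roll of tape is moved more than 15 mm (distance of washi_tape from where it was at the start of the episode above 0.015 m).
It fails at once if the block of sticky notes is moved more than 15 mm (distance of sticky_notes from where it was at the start of the episode above 0.015 m).
It fails at once if the pen cup is moved more than 15 mm (distance of pen_cup from where it was at the start of the episode above 0.015 m).
It also fails if it takes over 67 s, if anything falls off the work surface, if the arm or the gripper's body presses on something with over 40 N, if the wrist force passes 120 N, or if a joint passes its speed limit or range.

## Working session

There is one attempt and no reset: what is moved stays moved. The work goes in short steps, Python scripts to look and compute and a shell command to move; the robot and the scene stay as the last step left them, time stands still between calls to the robot, and variables do not carry over. Pictures are saved under pics/ and viewed, at most 12 in all, crops included, and the job is handed in when it is done.

```bash
mkdir -p pics; cat > h.py <<'E'
import numpy as np, cv2
from scipy.spatial.transform import Rotation as Rn
from workcell import env, viewer, nets
def ray(p,uv,z):
    u=cv2.undistortPoints(np.array(uv,float).reshape(-1,1,2),np.array(p["K"]),np.array(p["D"])).reshape(-1,2)
    R=np.array(p["R"]);c=-R.T@np.array(p["t"])
    d=np.c_[u,np.ones(len(u))]@R
    return c+d*((z-c[2])/d[:,2])[:,None]
def proj(p,X):
    return cv2.projectPoints(np.array(X,float).reshape(-1,3),cv2.Rodrigues(np.array(p["R"]))[0],np.array(p["t"]),np.array(p["K"]),np.array(p["D"]))[0].reshape(-1,2)
def save(p,n,s=1): cv2.imwrite("pics/"+n,cv2.resize(p["image"][...,::-1],None,fx=s,fy=s))
def tool():
    s=env.get_state();q=np.array(s["orientation"]);return np.array(s["tcp_pos"]),Rn.from_quat(q[[1,2,3,0]]).as_matrix(),s
E
python3 - <<'E'
from h import *
print(env.get_state())
ims=[]
for n in("side","top","wrist"):
    p=viewer.read_camera(n);ims.append(p["image"])
    print(n,"cam",-np.array(p["R"]).T@p["t"],"fwd",np.array(p["R"])[2])
    for l in("notebook","stamper","sticky_notes","pen_cup","washi_tape"):
        for r in nets.outline_of(l,p)[:2]: print(l,round(r["confidence"],2),r["box"],r["region"].sum())
    cv2.imwrite(f"pics/a_{n}.png",cv2.resize(p["image"][...,::-1],(768,576)))
E
```

```text
{'clock': 0.0, 'joint_pos': array([-1.36860925e+00,  3.14033623e-01,  4.49721771e-02,  1.30363295e+00,
        3.37040998e-06,  1.43123371e+00]), 'qvel': array([-0.00132451, -0.00158002,  0.00099958, -0.00054016,  0.00185998,
        0.0003975 ]), 'tau': array([-4.21226869e-04, -4.80632222e+01,  2.98530775e+01,  1.95603794e-02,
       -2.44538669e-04, -3.25977858e-07]), 'tcp_pos': array([ 0.19260819, -0.54122026,  0.23038722]), 'orientation': array([-9.48623528e-04,  9.85435938e-01,  1.70044439e-01, -2.80271978e-05]), 'wrist_force': array([-0.51603344, -0.28853749,  0.11758822]), 'ft_torque': array([-0.00244359,  0.02106055,  0.02463142]), 'grip_force': 0.0, 'finger_gap': 0.08561096783535836}
side cam [ 0.13894956 -1.04072475  0.70785179] fwd [ 0.29239308  0.83151667 -0.47232014]
notebook 0.79 [194.6, 163.5, 253.0, 193.5] 1331
stamper 0.8 [250.2, 204.3, 268.1, 233.1] 511
sticky_notes 0.61 [238.6, 155.1, 268.2, 163.8] 319
pen_cup 0.8 [290.7, 114.4, 310.6, 175.9] 969
pen_cup 0.71 [191.4, 164.6, 253.8, 194.2] 1335
washi_tape 0.7 [302.1, 242.6, 318.3, 256.3] 258
top cam [0.32068031 0.06550801 1.0792794 ] fwd [ 0.17621199  0.01398919 -0.98425283]
notebook 0.92 [151.8, 177.9, 224.0, 250.7] 2742
stamper 0.78 [294.3, 206.1, 320.4, 215.9] 339
sticky_notes 0.83 [145.9, 147.8, 177.0, 179.9] 612
pen_cup 0.8 [187.9, 106.3, 218.4, 149.8] 746
washi_tape 0.54 [326.9, 175.2, 344.0, 190.3] 118
washi_tape 0.34 [186.9, 105.0, 217.1, 150.2] 714
wrist cam [ 0.26860962 -0.51481211  0.37323563] fwd [-0.29841763 -0.10648409 -0.9484767 ]
```

View pics/a_top.png

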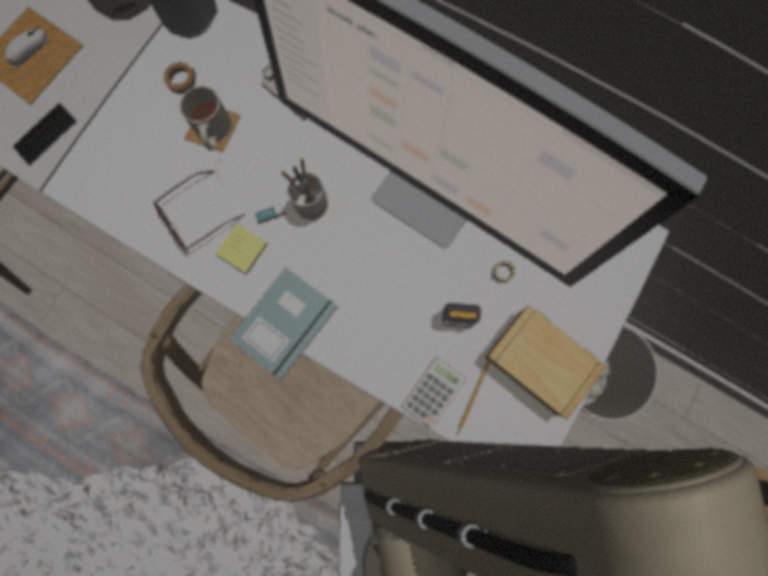

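View pics/a_side.png

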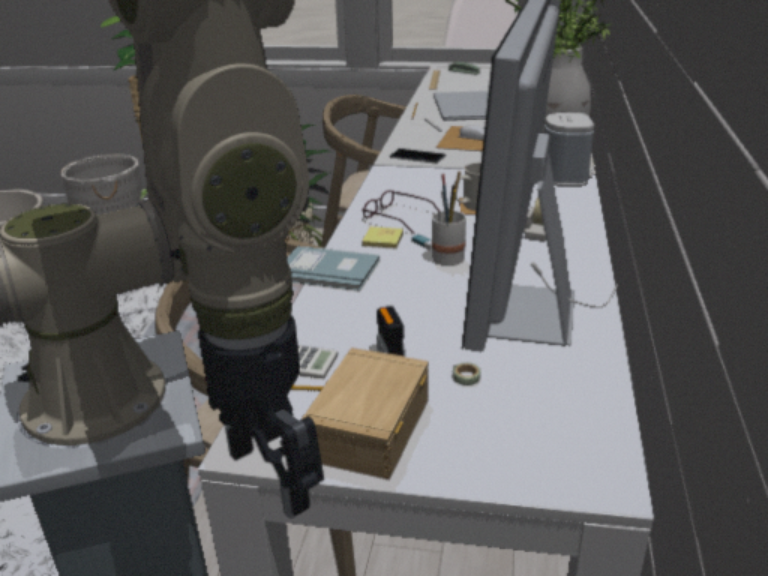

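The top picture shows the notebook at about (284,320) of 768x576, overhanging the edge that runs (45,190)→(565,445). The stamper is at (461,313) with its orange strip on the lower side, the tape at (503,271), the sticky notes at (241,249) and the pen cup at (306,195). The side picture agrees.

```bash
cat >> h.py <<'E'
def rect(p,l,z):
    r=nets.outline_of(l,p)
    if not r: print(l,"none");return
    m=r[0]["region"].astype(np.uint8);c=max(cv2.findContours(m,0,1)[0],key=cv2.contourArea).reshape(-1,2)
    w=ray(p,c,z)[:,:2]
    b=cv2.minAreaRect((w*1000).astype(np.float32))
    print(l,round(r[0]["confidence"],2),"c",np.round(b[0],1),"size",np.round(b[1],1),"ang",round(b[2],1),"corners",np.round(cv2.boxPoints(b)).tolist())
E
python3 - <<'E'
from h import *
for n in("top","side"):
    p=viewer.read_camera(n);print(n)
    for l,z in(("notebook",.015),("stamper",.08),("sticky_notes",.013),("washi_tape",.015),("pen_cup",.05)): rect(p,l,z)
    if n=="top":
        # desk edge: two viewed points, refine by gradient along columns
        g=cv2.GaussianBlur(cv2.cvtColor(p["image"],cv2.COLOR_RGB2GRAY),(3,3),0).astype(float)
        pts=[]
        for u in list(range(60,120,4))+list(range(225,262,4)):
            v0=(190+(u*1.5-45)*255/520)/1.5
            vs=np.arange(int(v0)-9,int(v0)+10);d=g[vs-1,u]-g[vs+1,u];i=d.argmax();pts.append((u,vs[i]))
        w=ray(p,pts,0)[:,:2]
        a=np.polyfit(w[:,1],w[:,0],1)
        r=w[:,0]-np.polyval(a,w[:,1]); k=abs(r)<.01; a=np.polyfit(w[k,1],w[k,0],1)
        print("edge inward d:",np.round(w@[np.cos(.524),-np.sin(.524)],4), "slope yaw",np.arctan(-a[0]))
E
```

```text
top
notebook 0.95 c [457.6 277.3] size [136.3 184.2] ang 53.7 corners [[343.0, 277.0], [491.0, 168.0], [572.0, 278.0], [424.0, 387.0]]
stamper 0.69 c [465.1 -61.3] size [67.2 43.1] ang 85.8 corners [[441.0, -93.0], [484.0, -96.0], [489.0, -29.0], [446.0, -26.0]]
sticky_notes 0.84 c [608.3 369.8] size [84.2 82.4] ang 58.8 corners [[551.0, 355.0], [622.0, 312.0], [665.0, 384.0], [595.0, 427.0]]
washi_tape none
pen_cup 0.93 c [719.5 235.8] size [128.8  73.6] ang 27.5 corners [[645.0, 239.0], [679.0, 173.0], [794.0, 233.0], [760.0, 298.0]]
edge inward d: [0.2271 0.2257 0.2271 0.2285 0.2271 0.2284 0.2297 0.231  0.2323 0.2336
 0.2507 0.2866 0.2851 0.2649 0.2634 0.3132 0.3141 0.315  0.3159 0.2913
 0.3151 0.2957 0.2789 0.3101 0.3289] slope yaw -0.3922475885023974
side
notebook 0.86 c [454.3 260.2] size [154.6 189.3] ang 53.7 corners [[332.0, 254.0], [485.0, 142.0], [576.0, 267.0], [424.0, 379.0]]
stamper 0.87 c [ 460.3 -104.5] size [136.9  42.7] ang 71.1 corners [[418.0, -162.0], [458.0, -176.0], [503.0, -47.0], [462.0, -33.0]]
sticky_notes 0.73 c [604.2 353.1] size [100.7  81.5] ang 59.7 corners [[544.0, 330.0], [614.0, 289.0], [665.0, 376.0], [594.0, 417.0]]
washi_tape 0.62 c [ 561.2 -170.5] size [60.6 40. ] ang 64.3 corners [[530.0, -189.0], [566.0, -206.0], [592.0, -152.0], [556.0, -135.0]]
pen_cup 0.62 c [738.5 304.1] size [419.4  68.2] ang 67.1 corners [[626.0, 124.0], [688.0, 98.0], [851.0, 484.0], [789.0, 511.0]]
```

```bash
cat >> h.py <<'E'
def to(xyz,yaw):
    "shift/turn in tool axes to put TCP at xyz pointing down, tool x at yaw"
    t,R,s=tool()
    Rt=np.array([[np.cos(yaw),np.sin(yaw),0],[np.sin(yaw),-np.cos(yaw),0],[0,0,-1]])
    print("->",np.round(R.T@(np.array(xyz)-t),4),np.round(Rn.from_matrix(R.T@Rt).as_rotvec(),3))
E
python3 - <<'E'
from h import *
p=viewer.read_camera("top");print("screen corner",ray(p,[(378,187)],.12))
to((.39,-.16,.25),.342+1.0)
to((.355,.345,.20),2.507)
E
```

```text
screen corner [[ 0.5224381  -0.25287144  0.12      ]]
-> [ 0.3138 -0.2936 -0.0187] [ 0.  0. -1.]
-> [ 0.4501 -0.7811  0.0312] [ 0.     0.    -2.165]
```

```bash
python3 -m creep '[[0.045,-0.042,-0.003,0,0,-0.14],[0.09,-0.084,-0.006,0,0,-0.28],[0.135,-0.126,-0.009,0,0,-0.42],[0.18,-0.168,-0.011,0,0,-0.56],[0.225,-0.21,-0.014,0,0,-0.7],[0.27,-0.252,-0.016,0,0,-0.84],[0.314,-0.294,-0.018,0,0,-1.0]]' 0.05 && python3 - <<'E'
from h import *
to((.355,.345,.20),2.507)
E
```

```text
clock: 2.42
tcp_pos: [0.3907, -0.1578, 0.2497]
orientation: [0.001, 0.782, 0.624, 0.0]
wrist_force: [1.4, 0.2, -0.8]
finger_gap: 0.0501
grip_force: 0.0
-> [ 0.4823 -0.1467  0.0493] [ 1.00e-03  1.00e-03 -1.16e+00]
```

```bash
python3 -m creep '[[0.06,-0.018,0.006,0,0,-0.145],[0.12,-0.037,0.012,0,0,-0.29],[0.18,-0.055,0.018,0,0,-0.435],[0.24,-0.073,0.025,0,0,-0.58],[0.3,-0.092,0.031,0,0,-0.725],[0.36,-0.11,0.037,0,0,-0.87],[0.42,-0.128,0.043,0,0,-1.015],[0.482,-0.147,0.049,0,0,-1.16]]' && python3 -m creep '[[0,0,0,0,0,0]]' && python3 - <<'E'
from h import *
p=viewer.read_camera("wrist");rect(p,"notebook",.015);save(p,"b.png",1.5)
E
```

```text
clock: 3.42
tcp_pos: [0.3563, 0.3393, 0.2009]
orientation: [0.0, 0.312, 0.95, 0.0]
wrist_force: [0.3, -0.7, -0.3]
finger_gap: 0.0501
grip_force: 0.0
clock: 3.55
tcp_pos: [0.3557, 0.3406, 0.2001]
orientation: [-0.0, 0.311, 0.95, 0.0]
wrist_force: [-0.0, 0.4, 0.1]
finger_gap: 0.0501
grip_force: 0.0
notebook 0.9 c [455.3 278. ] size [132.9 189.8] ang 53.5 corners [[340.0, 281.0], [492.0, 168.0], [571.0, 275.0], [419.0, 388.0]]
```

View pics/b.png

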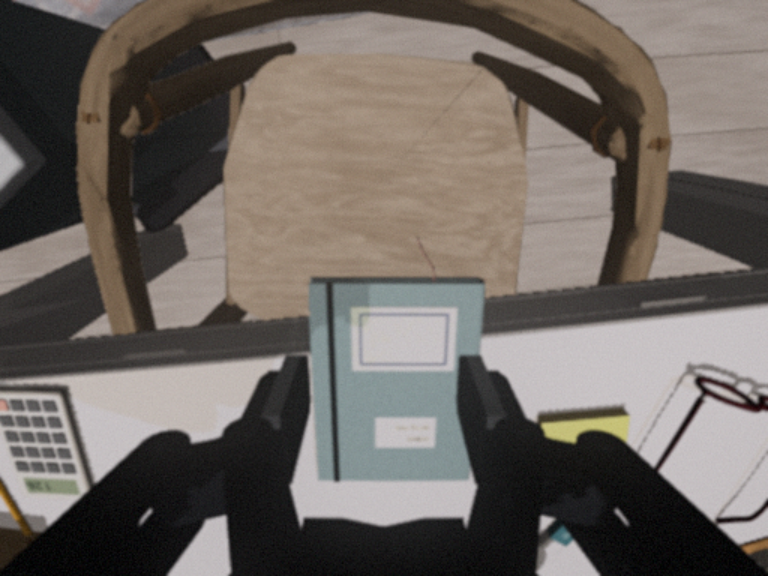

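The notebook's near edge is at (313–483, 282) and its label box spans (360–448, 313–367). The desk's top edge runs (0,370)→(310,347) and (485,332)→(768,296). The chair back is well clear.

```bash
python3 - <<'E'
from h import *
p=viewer.read_camera("wrist")
n=np.array([np.cos(.524),-np.sin(.524)])
e=ray(p,np.array([(10,370),(150,359.5),(300,348),(490,332),(620,315),(760,297)])/1.5,0)[:,:2];print("edge d",np.round(e@n,4))
c=ray(p,np.array([(310,281),(484,281),(470,478),(318,480)])/1.5,.015)[:,:2];print("NR,NL,FL,FR",np.round(c,4).tolist(),"d",np.round(c@n,4))
b=ray(p,np.array([(361,314),(449,314),(447,367),(361,363)])/1.5,.015)[:,:2];print("box",np.round(b,4).tolist(),b.mean(0))
E
```

```text
edge d [0.2164 0.2186 0.2214 0.2248 0.2225 0.2212]
NR,NL,FL,FR [[0.3459, 0.2767], [0.4223, 0.3798], [0.5686, 0.2729], [0.4912, 0.1652]] d [0.161  0.1756 0.3558 0.3426]
box [[0.3891, 0.291], [0.4287, 0.3443], [0.4652, 0.3178], [0.4221, 0.2657]] [0.42627279 0.30468916]
```

```bash
python3 - <<'E'
from h import *
to((.360,.346,.003),2.505)
E
python3 -m creep '[[0,0,0.05,0,0,0],[0,0,0.10,0,0,0],[0,0,0.15,0,0,0],[0.001,-0.007,0.18,0,0,0],[0.001,-0.007,0.197,0,0,0],[0.001,-0.007,0.197,0,0,0]]'
python3 - <<'E'
from h import *
to((.360,.346,.003),2.505)
p=viewer.read_camera("wrist");save(p,"c.png",1.2)
E
```

```text
-> [0.0028 0.01   0.1977] [-0.001  0.    -0.004]
clock: 4.45
tcp_pos: [0.3514, 0.3298, 0.0032]
orientation: [-0.001, 0.316, 0.949, -0.001]
wrist_force: [0.5, 0.5, 0.5]
finger_gap: 0.0499
grip_force: 0.0
-> [0.0028 0.0182 0.0001] [-0.003 -0.001 -0.007]
```

View pics/c.png

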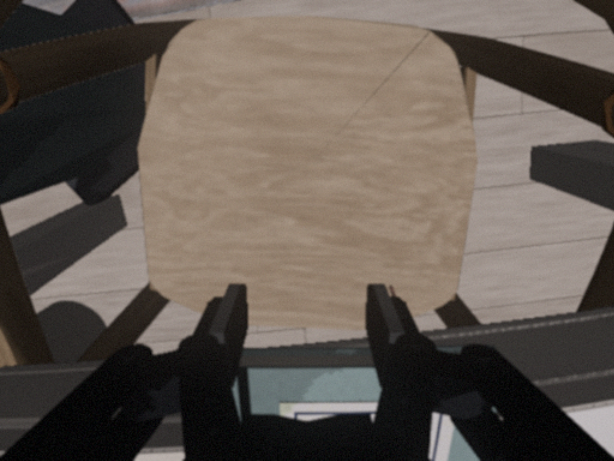

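Fingertips are at (235,290) and (380,290), in front of the near edge at row 350. I typed the lateral sign wrong, so I'll shift +18 mm in y and then push.

```bash
python3 -m creep '[[0.002,0.018,0,0,0,0],[-0.01,0.018,0,0,0,0],[-0.02,0.018,0,0,0,0],[-0.03,0.018,0,0,0,0],[-0.04,0.018,0,0,0,0],[-0.05,0.018,0,0,0,0],[-0.06,0.018,0,0,0,0],[-0.06,0.018,0,0,0,0]]'
python3 - <<'E'
from h import *
p=viewer.read_camera("top");rect(p,"notebook",.015)
E
```

```text
clock: 5.5
tcp_pos: [0.4116, 0.3099, 0.0037]
orientation: [0.0, 0.315, 0.949, -0.0]
wrist_force: [0.3, 0.0, -0.2]
finger_gap: 0.05
grip_force: 0.0
notebook 0.69 c [493.1 247.8] size [135.6 182. ] ang 53.0 corners [[380.0, 248.0], [525.0, 139.0], [607.0, 247.0], [461.0, 357.0]]
```

```bash
python3 -m creep '[[-0.01,0,0,0,0,0],[-0.02,0,0,0,0,0],[-0.029,0,0,0,0,0],[-0.029,0,0,0,0,0],[0.02,0,0,0,0,0],[0.02,0,-0.05,0,0,0],[0.02,0,-0.11,0,0,0],[0.02,0,-0.17,0,0,0]]' && python3 -m creep '[[0,0,-0.03,0,0,0],[0,0,-0.03,0,0,0]]'
python3 - <<'E'
from h import *
p=viewer.read_camera("wrist");rect(p,"notebook",.015);save(p,"d.png",1.5)
p=viewer.read_camera("top");rect(p,"notebook",.015)
E
```

```text
clock: 6.6
tcp_pos: [0.3942, 0.3225, 0.1756]
orientation: [0.0, 0.314, 0.949, -0.0]
wrist_force: [1.1, 1.9, 1.0]
finger_gap: 0.0499
grip_force: 0.0
clock: 6.85
tcp_pos: [0.3962, 0.3235, 0.2069]
orientation: [0.002, 0.314, 0.949, 0.002]
wrist_force: [0.9, -0.3, 0.5]
finger_gap: 0.0497
grip_force: 0.0
notebook none
notebook 0.92 c [517.  231.4] size [134.  182.1] ang 53.0 corners [[404.0, 233.0], [549.0, 123.0], [630.0, 230.0], [485.0, 340.0]]
```

View pics/d.png

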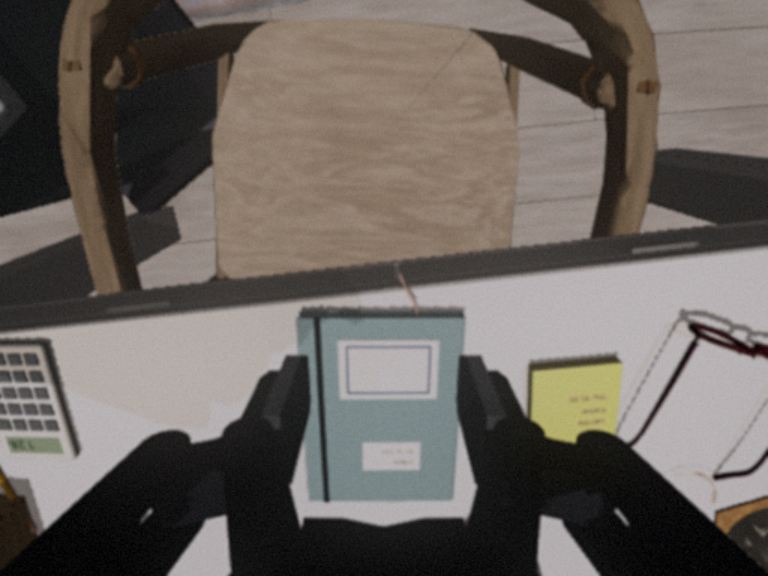

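The whole notebook is now on the desk: near edge at row ~316, desk edge at rows ~297–275. Next I'll fit its pose and go to the stamper.

```bash
cat >> h.py <<'E'
def fit2(M,W):
    "planar rigid fit M->W: centre, yaw, residuals"
    M=np.array(M);W=np.array(W);a=M-M.mean(0);b=W-W.mean(0)
    yaw=np.arctan2((a[:,0]*b[:,1]-a[:,1]*b[:,0]).sum(),(a*b).sum())
    R=np.array([[np.cos(yaw),-np.sin(yaw)],[np.sin(yaw),np.cos(yaw)]]);t=W.mean(0)-R@M.mean(0)
    return R,t,yaw,W-(M@R.T+t)
E
python3 - <<'E'
from h import *
p=viewer.read_camera("wrist")
W=ray(p,np.array([(297,314),(464,315),(454,499),(308,500),(346,346),(431,346),(430,394),(347,392),(337,340),(439,340),(437,399),(338,397)])/1.5,.015)[:,:2]
M=[(-75,-66),(-75,64),(107,64),(107,-66),(-51,-27),(-51,39),(-9,39),(-9,-27),(-57,-34),(-57,46),(-3,46),(-3,-34)]
R,t,y,r=fit2(np.array(M)/1000,W);n=np.array([np.cos(.524),-np.sin(.524)])
print("nb",t,y,"box",t+R@[-.03,.006],"res mm",np.round(r*1000,1).tolist())
print("near d",[(t+R@np.array(c))@n for c in((-.075,.064),(-.075,-.066))])
e=ray(p,np.array([(10,328),(200,308),(400,287),(560,272),(750,253)])/1.5,0)[:,:2];print("edge d",np.round(e@n,4))
to((.38,.0,.25),1.5);to((.43,-.06,.25),1.5)
E
```

```text
nb [0.49731887 0.24140076] -0.6400343474574728 box [0.47683995 0.2641299 ] res mm [[0.2, 2.7], [-1.2, -0.3], [-3.0, 3.6], [-2.2, 2.2], [0.9, -0.9], [0.9, -0.9], [2.2, -0.9], [0.1, -0.7], [1.8, -1.3], [1.0, -2.2], [0.5, -1.1], [-1.2, -0.2]]
near d [np.float64(0.24272059676165128), np.float64(0.22766995827596517)]
edge d [0.2181 0.2185 0.2191 0.2212 0.2229]
-> [-0.1812 -0.2666 -0.0473] [-0.003  0.     1.002]
-> [-0.2571 -0.2848 -0.0473] [-0.003  0.     1.002]
```

```bash
python3 -m creep '[[-0.037,-0.041,-0.007,0,0,0.14],[-0.074,-0.081,-0.014,0,0,0.28],[-0.11,-0.122,-0.02,0,0,0.43],[-0.147,-0.163,-0.027,0,0,0.57],[-0.184,-0.203,-0.034,0,0,0.71],[-0.22,-0.244,-0.04,0,0,0.86],[-0.257,-0.285,-0.047,0,0,1.0],[-0.257,-0.285,-0.047,0,0,1.0]]' 0.085 && python3 - <<'E'
from h import *
p=viewer.read_camera("wrist");save(p,"e.png",1.5)
for r in nets.outline_of("stamper",p)[:2]: print(r["confidence"],r["box"])
p=viewer.read_camera("side")
c=p["image"][180:270,220:340];cv2.imwrite("pics/e2.png",cv2.resize(c[...,::-1],None,fx=5,fy=5,interpolation=cv2.INTER_CUBIC))
E
```

```text
clock: 8.1
tcp_pos: [0.4307, -0.0629, 0.25]
orientation: [-0.0, 0.733, 0.68, -0.001]
wrist_force: [-0.3, 0.2, 0.6]
finger_gap: 0.0848
grip_force: 0.0
0.87 [275.2, 130.6, 309.9, 199.3]
```

View pics/e.png

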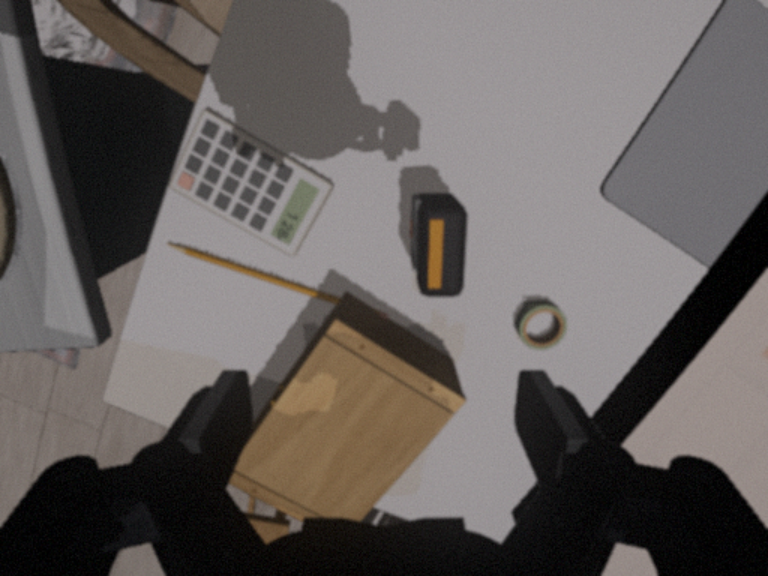

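The stamper's cap is at about (443,250) with the orange strip on its left side (toward the robot). The tape at (541,325) and the wooden box are clear of the finger paths. A zoom will give accurate corners.

```bash
python3 - <<'E'
from h import *
p=viewer.read_camera("wrist")
im=p["image"];c=im[120:210,255:335];c=cv2.convertScaleAbs(cv2.resize(c[...,::-1],None,fx=6.5,fy=6.5,interpolation=cv2.INTER_CUBIC),alpha=1.8);cv2.imwrite("pics/f.png",c)
h=cv2.cvtColor(im,cv2.COLOR_RGB2HSV);m=((h[...,0]>8)&(h[...,0]<28)&(h[...,1]>130)&(h[...,2]>90)).astype(np.uint8);m[:,:270]=0;m[:,320:]=0;m[:120]=0;m[200:]=0
q=np.argwhere(m)[:,::-1];w=ray(p,q,.086)[:,:2];b=cv2.minAreaRect((w*1000).astype(np.float32));d=np.linalg.svd(w-w.mean(0))[2][0]
print(len(q),"strip",b,w.mean(0),"long axis yaw",np.arctan2(d[1],d[0]))
E
```

```text
431 strip ((464.7063903808594, -68.42510986328125), (47.59388732910156, 9.647150039672852), 85.87223815917969) [ 0.4647072  -0.06801733] long axis yaw -1.64582503021712
```

View pics/f.png

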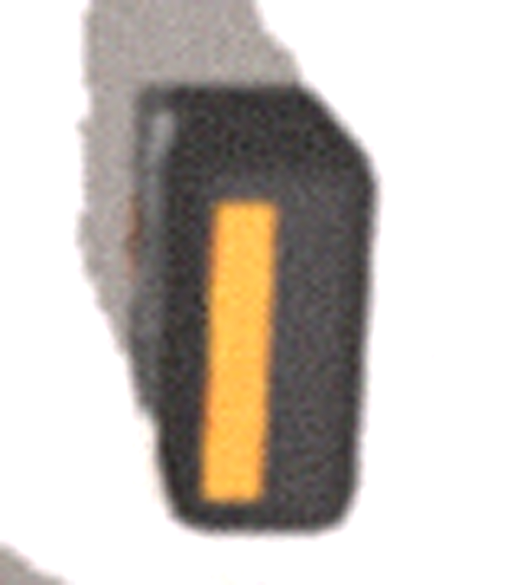

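The zoom shows the cap's top face spanning columns 166–368 and the strip's centre at column 239, so the cap's centre lies about 4.5 mm behind the strip. Front is toward the robot.

```bash
python3 - <<'E'
from h import *
to((.469,-.0685,.14),1.496);to((.469,-.0685,.052),1.496)
E
```

```text
-> [-0.0074  0.0398  0.1099] [-0.002 -0.001  0.007]
-> [-0.0074  0.04    0.1979] [-0.002 -0.001  0.007]
```

```bash
python3 -m creep '[[-0.003,0.02,0.05,0,0,0],[-0.007,0.04,0.08,0,0,0.007],[-0.007,0.04,0.08,0,0,0.007],[-0.007,0.04,0.08,0,0,0.007]]' && python3 - <<'E'
from h import *
to((.469,-.0685,.052),1.496)
E
```

```text
clock: 8.8
tcp_pos: [0.4696, -0.0681, 0.1714]
orientation: [-0.0, 0.733, 0.681, -0.0]
wrist_force: [0.2, -0.9, 0.1]
finger_gap: 0.0853
grip_force: 0.0
-> [-0.0005 -0.0005  0.1194] [-0.001 -0.     0.001]
```

```bash
python3 -m creep '[[0,0,0.04,0,0,0],[0,0,0.08,0,0,0],[0,0,0.11,0,0,0],[0,0,0.119,0,0,0],[0,0,0.119,0,0,0]]' && python3 -m creep '[[0,0,0,0,0,0],[0,0,0,0,0,0],[0,0,0,0,0,0],[0,0,0,0,0,0],[0,0,0,0,0,0],[0,0,0,0,0,0]]' 0.02 40
```

```text
clock: 9.43
tcp_pos: [0.4703, -0.0692, 0.0529]
orientation: [0.0, 0.733, 0.68, 0.0]
wrist_force: [0.3, 0.4, 1.1]
finger_gap: 0.0851
grip_force: 0.0
clock: 10.18
tcp_pos: [0.4705, -0.0695, 0.0521]
orientation: [0.0, 0.733, 0.68, 0.0]
wrist_force: [1.0, -0.2, 3.2]
finger_gap: 0.0313
grip_force: 45.8
```

```bash
python3 -m creep '[[0,0,-0.03,0,0,0],[0,0,-0.07,0,0,0],[0,0,-0.07,0,0,0]]' && python3 - <<'E'
from h import *
to((.4768,.2641,.115),.931)
E
```

```text
clock: 10.55
tcp_pos: [0.4717, -0.0699, 0.1241]
orientation: [0.002, 0.733, 0.68, 0.001]
wrist_force: [0.4, -0.4, -2.0]
finger_gap: 0.0312
grip_force: 45.4
-> [ 0.3334 -0.0203  0.0086] [ 0.005 -0.     0.564]
```

```bash
python3 -m creep '[[0.04,-0.003,0,0,0,0.07],[0.09,-0.006,0,0,0,0.16],[0.14,-0.009,0,0,0,0.25],[0.19,-0.012,0,0,0,0.34],[0.24,-0.015,0,0,0,0.43],[0.29,-0.018,0.004,0,0,0.5],[0.332,-0.02,0.008,0,0,0.564],[0.332,-0.02,0.008,0,0,0.564]]' && python3 -m creep '[[0,0,0,0,0,0],[0,0,0,0,0,0]]' && python3 - <<'E'
from h import *
to((.4768,.2641,.115),.931)
p=viewer.read_camera("wrist");save(p,"g.png",1.5)
rect(p,"notebook",.015)
p=viewer.read_camera("top");rect(p,"notebook",.015)
E
```

```text
clock: 11.55
tcp_pos: [0.4737, 0.2653, 0.1115]
orientation: [-0.0, 0.893, 0.451, -0.002]
wrist_force: [-0.4, -0.7, -0.6]
finger_gap: 0.0315
grip_force: 45.3
clock: 11.8
tcp_pos: [0.4749, 0.262, 0.1133]
orientation: [0.0, 0.894, 0.448, -0.001]
wrist_force: [0.1, -0.3, -1.6]
finger_gap: 0.0313
grip_force: 45.3
-> [ 0.0028  0.0003 -0.0017] [-0.     0.001 -0.001]
notebook 0.58 c [506.8 240.3] size [132.7 210.4] ang 52.9 corners [[383.0, 251.0], [551.0, 124.0], [631.0, 230.0], [463.0, 357.0]]
notebook 0.9 c [516.3 229.9] size [135.9 183. ] ang 53.4 corners [[402.0, 230.0], [549.0, 121.0], [630.0, 230.0], [483.0, 339.0]]
```

View pics/g.png

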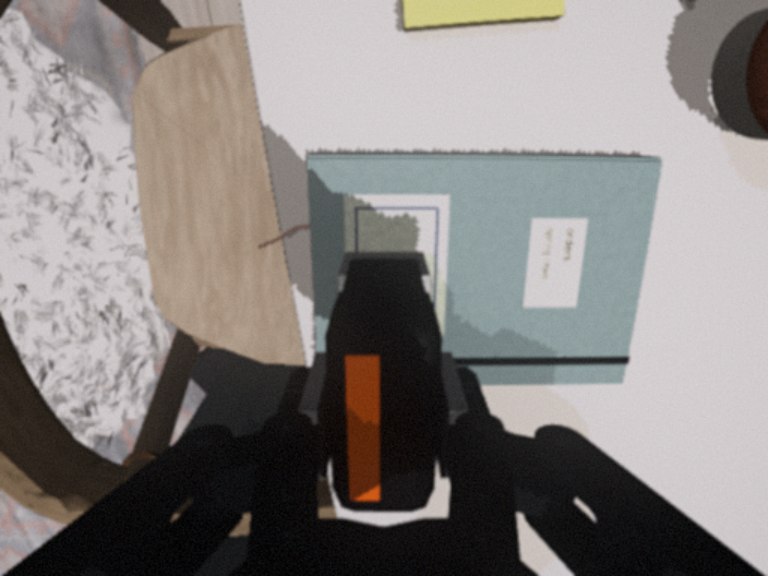

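The notebook's corners NL (307,155), FL (660,158) and FR (624,383) are visible, as are the box's top corners (356,208) and (438,208). The stamper is upright in the hand, with the strip (345–380, 355–500) toward the near edge.

```bash
python3 - <<'E'
from h import *
p=viewer.read_camera("wrist");t0,R0,s=tool()
W=ray(p,np.array([(307,155),(660,158),(624,383),(356,208),(438,208),(344,195),(450,195)])/1.5,.015)[:,:2]
M=np.array([(-75,64),(107,64),(107,-66),(-51,39),(-9,39),(-57,46),(-3,46)])/1000
R,t,y,r=fit2(M,W);print("nb",t,y,"box",t+R@[-.03,.006],"res",np.round(r*1000,1).tolist())
R,t,y,r=fit2(M[3:],W[3:]);print("label only",y,"box",t+R@[-.03,.006],np.round(r*1000,1).tolist())
im=p["image"];h=cv2.cvtColor(im,cv2.COLOR_RGB2HSV);m=((h[...,0]<25)&(h[...,1]>150)&(h[...,2]>60)).astype(np.uint8);m[:230]=0;m[340:]=0;m[:,:222]=0;m[:,262:]=0
q=np.argwhere(m)[:,::-1];Z=t0[2]+.034
w=ray(p,q,Z);b=(w-t0)@R0;bb=cv2.minAreaRect((b[:,:2]*1000).astype(np.float32));d=np.linalg.svd(b[:,:2]-b[:,:2].mean(0))[2][0]
print(len(q),"strip in tool mm",bb,"axis",d,"tool x yaw",np.arctan2(R0[1,0],R0[0,0]),t0)
p=viewer.read_camera("top");print(nets.outline_of("stamper",p)[:1] and [r["box"] for r in nets.outline_of("stamper",p)])
E
```

```text
nb [0.50561189 0.24137085] -0.6361666354544151 box [0.48504521 0.26402062] res [[1.2, 1.1], [-0.9, 1.6], [-0.2, -0.1], [0.0, -0.4], [0.1, -0.7], [-0.1, -0.6], [-0.1, -0.9]]
label only -0.6407603021357283 box [0.48489877 0.26348645] [[0.0, 0.2], [0.2, 0.0], [-0.2, -0.0], [-0.0, -0.2]]
2165 strip in tool mm ((0.5785846710205078, -5.951357364654541), (48.271141052246094, 9.263779640197754), 0.08874429017305374) axis [-9.99999981e-01  1.94043695e-04] tool x yaw 0.929687763080364 [0.47550526 0.26258482 0.11403545]
[[187.8, 203.5, 201.5, 215.4]]
```

```bash
python3 - <<'E'
from h import *
to((.4842,.2629,.073),.933)
E
```

```text
-> [0.0052 0.0071 0.041 ] [ 0.    -0.    -0.003]
```

```bash
python3 -m creep '[[0.005,0.007,0.015,0,0,-0.003],[0.005,0.007,0.03,0,0,-0.003],[0.005,0.007,0.04,0,0,-0.003],[0.005,0.007,0.04,0,0,-0.003],[0.005,0.007,0.04,0,0,-0.003]]' && python3 - <<'E'
from h import *
to((.4842,.2629,.073),.933);t0,R0,s=tool();print(t0)
p=viewer.read_camera("wrist");save(p,"i.png",1.5)
for n in("side",):
    q=viewer.read_camera(n);v=proj(q,[[.48,.26,.04]])[0].astype(int);c=q["image"][v[1]-45:v[1]+45,v[0]-60:v[0]+60];cv2.imwrite("pics/j.png",cv2.resize(c[...,::-1],None,fx=6,fy=6,interpolation=cv2.INTER_CUBIC))
E
```

```text
clock: 12.82
tcp_pos: [0.4839, 0.2631, 0.0738]
orientation: [0.0, 0.893, 0.45, -0.0]
wrist_force: [-1.0, -0.5, -2.0]
finger_gap: 0.0315
grip_force: 45.2
-> [0.     0.0004 0.0008] [0.    0.    0.001]
[0.4838506  0.26313895 0.07384926]
```

View pics/i.png

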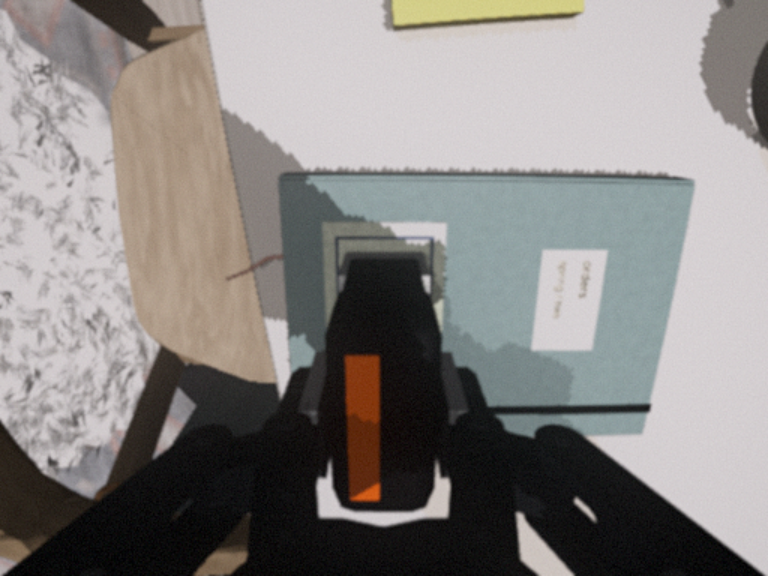

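View pics/j.png

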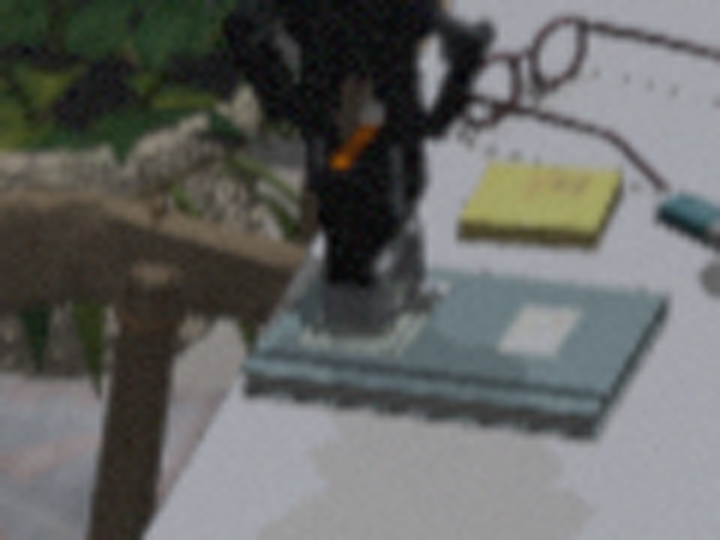

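The wrist view shows the box's left end at (337–433, 238), with the foot's end at cols ~342–430, rows 255–275, centred just below it. The side view shows the stamper upright over the label. Refining before setting down:

```bash
python3 - <<'E'
from h import *
p=viewer.read_camera("wrist");t0,R0,s=tool()
W=ray(p,np.array([(337,238),(433,238),(322,222),(446,222)])/1.5,.015)[:,:2]
M=np.array([(-51,39),(-9,39),(-57,46),(-3,46)])/1000
R,t,y,r=fit2(M,W);box=t+R@[-.03,.006];print("box",box,y,np.round(r*1000,1).tolist())
W2=ray(p,np.array([(280,175),(693,181),(643,433)])/1.5,.015)[:,:2];M2=np.array([(-75,64),(107,64),(107,-66)])/1000
R,t,y,r=fit2(np.r_[M,M2],np.r_[W,W2]);print("all",t+R@[-.03,.006],y,np.round(r*1000,1).tolist())
print("box-tcp in tool mm",((np.r_[box,t0[2]]-t0)@R0)*1000)
f=[t0+R0@np.array(v) for v in([.0295,-.017,.052],[.0295,.017,.052],[.0295,-.017,.018],[.0295,.017,.018],[.0335,-.016,.002],[.0335,.016,.002])]
print("foot bottom, foot top, cap bottom px*1.5",np.round(proj(p,f)*1.5).tolist())
E
```

```text
box [0.48465888 0.26327998] -0.6359498072849158 [[0.1, -0.1], [0.2, -0.3], [-0.1, 0.2], [-0.2, 0.2]]
all [0.48472186 0.26400769] -0.6380367331359081 [[-0.1, -0.8], [0.1, -0.9], [-0.2, -0.5], [-0.3, -0.4], [1.8, 0.7], [-1.0, 1.5], [-0.3, 0.5]]
box-tcp in tool mm [0.20965075 0.30858741 0.00041358]
foot bottom, foot top, cap bottom px*1.5 [[344.0, 250.0], [424.0, 250.0], [337.0, 275.0], [432.0, 275.0], [335.0, 278.0], [434.0, 278.0]]
```

Aligned to 0.3 mm. Lowering gently onto the paper and pressing.

```bash
python3 -m creep '[[0,0,0.004,0,0,0],[0,0,0.007,0,0,0],[0,0,0.009,0,0,0],[0,0,0.009,0,0,0]]' && python3 -m creep '[[0,0,0.003,0,0,0],[0,0,0.006,0,0,0],[0,0,0.006,0,0,0]]' && python3 -m creep '[[0,0,0.002,0,0,0],[0,0,0.004,0,0,0],[0,0,0.004,0,0,0]]'; python3 -c "
from h import *
to((.4844,.2632,.055),.934)"
```

```text
clock: 13.48
tcp_pos: [0.484, 0.2632, 0.0651]
orientation: [0.0, 0.893, 0.45, 0.0]
wrist_force: [-1.4, 0.2, 3.1]
finger_gap: 0.0312
grip_force: 45.9
clock: 13.85
tcp_pos: [0.4841, 0.2631, 0.059]
orientation: [0.0, 0.893, 0.45, 0.0]
wrist_force: [-1.2, -0.3, 5.9]
finger_gap: 0.0314
grip_force: 46.2
clock: 14.22
tcp_pos: [0.4841, 0.2631, 0.0556]
orientation: [0.0, 0.893, 0.45, 0.0]
wrist_force: [-1.6, -1.1, 8.9]
finger_gap: 0.0316
grip_force: 46.5
-> [0.0002 0.0002 0.0006] [ 0.001 -0.001 -0.   ]
```

```bash
python3 -m creep '[[0,0,0.0005,0,0,0],[0,0,0.001,0,0,0],[0,0,0.001,0,0,0]]'; python3 -m creep '[[0,0,0,0,0,0],[0,0,0,0,0,0]]'
```

```text
clock: 14.6
tcp_pos: [0.4842, 0.2632, 0.0555]
orientation: [0.0, 0.893, 0.45, 0.001]
wrist_force: [-3.5, -2.1, 16.6]
finger_gap: 0.0316
grip_force: 47.7
clock: 14.85
tcp_pos: [0.4842, 0.2632, 0.0555]
orientation: [0.0, 0.893, 0.45, 0.001]
wrist_force: [-4.1, -2.0, 15.0]
finger_gap: 0.0315
grip_force: 47.7
```

```bash
python3 - <<'E'
from h import *
p=viewer.read_camera("wrist");rect(p,"notebook",.015);save(p,"k.png",1.5)
E
```

```text
notebook 0.56 c [508.  239.5] size [133.9 206.3] ang 53.4 corners [[385.0, 247.0], [551.0, 124.0], [631.0, 232.0], [465.0, 355.0]]
```

View pics/k.png

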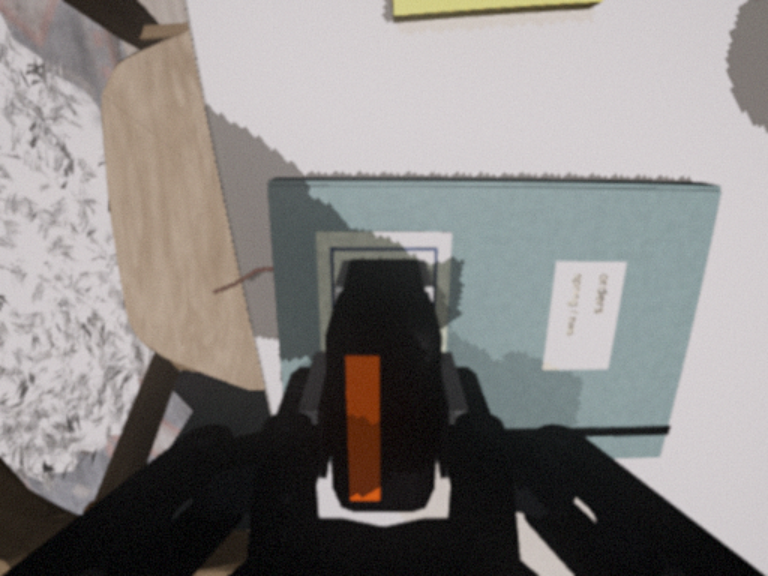

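The stamper stands square in the box, with the box's line at (332–437, 249) and the foot centred below it. The notebook hasn't moved and the cap is on its stop.

```bash
python3 -c "
from workcell import env
print(env.hand_in())"
```

```text
the job is handed in; nothing more can be done
None
```

The job is handed in, though no verdict came back: the notebook lies wholly on the desk, and the stamper is still gripped, square and within about 1 mm of the box's centre, pressed to its stop with about 15 N.

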